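# Load a die plate under the leaf spring of its holder

## Robot

A 6-joint arm with a two-finger parallel gripper is mounted at the origin on a cart in front of the work surface, level with it; the furniture and walls round the work are solid. World frame = base frame: x ahead of the robot, y to its left, z up, the work surface at z = 0. Lengths are in mm, angles in rad, forces in N, time in s.
With the tool pointing down it reaches from about 350 to 775 mm from the base axis. Payload 7.3 kg.
Tool frame: the origin (TCP) lies between the finger pads; the fingertips stand bot.tip_extent ahead of it and the grasp point (between the pads) lies 6 mm ahead of it (bot.tip_extent is the distance from the TCP to the fingertips, in mm); x points along the fingers, y is the direction in which the jaws open and shut, and the axes are right-handed (so a half turn about x gives the same grasp; the last joint's range is limited). The gripper opens to 92 mm and grips with 3 to 60 N. Pads are 19 mm wide; open, the fingers measure 130 mm over their backs; the gripper's body (75 mm by 190 mm) begins 47 mm behind the grasp point.
Start: joints at [-1.261, 0.342, 1.524, -0, 1.275, -0.146], TCP at [231.118, -471.409, 251.741] pointing down, gripper open.
Joint ranges: [-2.53, 2.53], [-0.77, 2.02], [0.04, 2.7], [-1, 4.14], [0.28, 2.66], [-3.11, 3.11]. Speed limits (rad/s): [2.57, 2.57, 3.14, 3.14, 3.14, 3.14].

## Interface

Orientations are given as [roll, pitch, yaw] about the fixed x, y, z axes, in that order (R = Rz(yaw) Ry(pitch) Rx(roll)).
In Python, from plant import bot, capture, workorder gives the robot as it stands. The module is installed in compiled form; this text tells all that it offers.
- The arm moves only by the shell command python3 -m crank 'ROWS'. ROWS is JSON, a list of rows, each an object with "linear": the shift along the tool's x, y, z in cm, a list of three; "delta_rot": the turn, a rotation vector about the tool's x, y, z in degrees, a list of three; "fingers": the opening, from 0 (shut) to 1 (fully open). In form: [{"linear": [x, y, z], "delta_rot": [wx, wy, wz], "fingers": fingers}, ...]. A call has exactly 5 rows; each row shifts and turns the commanded pose from where the row before left it, along the tool's axes as they then stand; what a row does not reach is not made up. A row lasts 1/10 s, in which the tool goes at most 50 mm and 8.59 degrees, less where a joint would pass 70% of its speed; a pose out of reach is approached as far as the arm can. A call with a gripper value outside its range is refused whole. The fingers move at their own pace and stop on an object; the grip force is fixed at half the most. Time passes only in rows, so rows that do not move let the fingers close, or fill a call up. It gives the time, the measured TCP pose, the force and the opening at its end, in the units of the state.
- bot.get_obs(): the state, without advancing time (a new reading comes with each control period).
- capture(name): name is "side" or "top" or "wrist"; returns a dict with "image" (420x560x3 uint8, blue, green, red), "mtx" (3x3 intrinsics, pixels), "dist_coeffs" ([k1, k2, p1, p2, k3] as OpenCV has them; the pictures are not rectified), "pose" (4x4, takes a point from camera to world coordinates). Camera axes: x right, y down, z forward; pixel columns grow to the right and rows downward; lengths in mm; the calibration is good to about 2 mm. A picture is of the moment at which its call begins. There is no depth.
- workorder.close_job(): hands the job in, once; it reports no verdict.
The state is a dict: "time": time; "joint_positions": joint angles; "dq": joint speeds; "tau": joint torques, N m; "tool_pos": TCP position; "tcp_rot": TCP orientation; "contact_force": force on the tool from outside, world axes, zero at the start; "moment": the same for the moment, N m; "grip_width": finger opening in mm.
Only numpy, scipy, OpenCV 4.12 (cv2) and the standard library are available. Lean on these libraries where they do the work, as an engineer would, in place of code of your own. Each camera call takes 0.05 s, during which the arm holds its last target. There are 200 camera calls.

## Task

Load the steel die plate into its holder: press it down firmly with the fingertips behind its brass lug until it clears the blue bridge, and, still pressing, slide it under the bridge and the leaf spring until its nose is fully home against the end stop, then take the fingers off and move clear. Do not grip or pick up the plate, and leave the other things on the bench where they are.

Things in the scene. Friction and masses are not known exactly. Their poses are not given: they have to be found in the camera images.
- holder: die holder fixed to the bench: dark base 255 x 104 x 10 mm, two aluminium side rails (tops 29 mm above the bench) leaving a channel 60 mm wide along x, open behind and above. Origin on the bench surface under the middle of the bridge's front face; +x is the way the plate slides in (away from the robot, within 0.4 rad of world x), z up. Base from x = -175 to +80 mm
- die_plate: loose steel plate 130 x 58 x 8 mm, 0.2 to 0.4 kg, round dark spots on top; origin: centre of underside, +x to its nose. Lies on the brass lift bed in the channel before the bridge, along the holder's x; at rest underside 26, top 34 mm above the bench, 5.5 mm too high for the bridge. Brass lug across it, x = -35 to -27 mm, 46 mm wide, 9 mm high. Home: origin at x = 0 of the holder
- finger_pad (a point): centre of the black finger pad (30 mm long) on top of the die plate, 15 mm from its tail and 15 mm behind the lug's rear face: press down here and push forward against the lug
- plate_nose (a point): middle of the top front edge of the die plate, 65 mm ahead of its origin; starts 12 to 40 mm in front of the bridge, at home it touches the end stop
- bridge_front (a point): middle of the lower front edge of the blue bridge, which crosses the channel from x = 0 to 18 mm of the holder, underside 28.5 mm and top 45 mm (with screws) above the bench; a plate pushed without pressing butts against it
- stop_face (a point): middle of the face of the blue end stop that the nose meets, 65 mm beyond the bridge's front face (+x of the holder); the stop is 12 mm thick, top 32 mm above the bench
- lift_bed (a joint): travel of the brass spring bed under the plate, m: 0 up (rest), 0.010 fully down on the base. It sinks without tilting, 8 N spring force at 0, 17 N at 0.010. From 0.0055 on the plate passes under the bridge; press 7 to 10 mm. Once under and let go, the plate rises until the bridge stops it, at about 0.0055, and stays clamped there
- leaf_spring (a joint): angle of the steel leaf spring (20 mm wide, 37 mm long) that hangs from the back of the bridge and slopes down along the travel, rad: 0 at rest, grows as a plate passing under it lifts its tip; about 0.2 to 0.35 with a plate beneath. It drags on the plate with a few newtons
- borax_tablet: pale round tablet 43 mm across, 15 mm high, bystander beside the holder; origin under its centre
- wood_ring_clamp: wooden ring clamp 114 x 25 x 22 mm, bystander beside the holder; origin under its centre, long axis x
- teal_bangle: wire bangle with a teal stone, 72 x 88 x 37 mm, bystander beside the holder; origin under its centre
- brown_stone: small brown stone 25 x 28 x 7 mm, bystander beside the holder; origin under its centre
Things that resemble listed ones, but are neither listed nor needed, are in the scene too. There is more than one size of the die_plate; the one meant has the size given above.

How it is judged (in metres and radians):
On the way, in this order (a step that is already met when the one before it is completed fails the run):
1. the die plate is pressed down below the bridge while still in front of it (value of joint lift_bed above 0.005 m and x of plate_nose in the frame of holder below 0.003 m and contact force between the fingers and die_plate above 3 N), for 0.1 s.
2. its nose is under the leaf spring, with the plate still pressed by the fingers (value of joint leaf_spring above 0.08 rad and x of plate_nose in the frame of holder above 0.03 m and contact force between the fingers and die_plate above 3 N), for 0.1 s.
At the end, for the whole second after the job is handed in: The die plate lies flat in the channel and at rest, its nose within 4 mm of the end stop, under the bridge and with the leaf spring bearing on it (raised more than 0.12 rad, bed held down more than 3 mm); no bystander moved more than 25 mm (x of plate_nose in the frame of holder between 0.061 and 0.068 m and z of plate_nose in the frame of holder below 0.031 m and angle between die_plate's own z axis and vertical below 0.06 rad and value of joint leaf_spring above 0.12 rad and value of joint lift_bed above 0.003 m and linear speed of die_plate below 0.01 m/s and distance of each of borax_tablet, wood_ring_clamp, teal_bangle, brown_stone from where it was at the start of the episode below 0.025 m); the robot touches nothing.
It fails at once if the die plate is lifted more than 10 mm off its bed's rest height (z of die_plate in the frame of holder above 0.036 m).
It fails at once if the die plate is tipped (angle between die_plate's own z axis and vertical above 0.2 rad).
It fails at once if a bystander is moved by more than 25 mm (distance of any of borax_tablet, wood_ring_clamp, teal_bangle, brown_stone from where it was at the start of the episode above 0.025 m).
It also fails if it takes over 35 s, if anything falls off the work surface, if the arm or the gripper's body presses on something with over 40 N, if the wrist force passes 120 N, or if a joint passes its speed limit or range.

## Working session

There is one attempt and no reset: what is moved stays moved. The work goes in short steps, Python scripts to look and compute and a shell command to move; the robot and the scene stay as the last step left them, time stands still between calls to the robot, and variables do not carry over. Pictures are saved under pics/ and viewed, on a budget of 10 in all, crops included, one or two more only if the job needs it, and the job is handed in when it is done.

```bash
mkdir -p pics
cat > h.py <<'E'
import numpy as np, cv2
from plant import bot, capture, workorder
def px2plane(c,px,z):
    u=cv2.undistortPoints(np.array(px,float).reshape(-1,1,2),c["mtx"],np.array(c["dist_coeffs"],float)).reshape(-1,2)
    T=np.array(c["pose"]);d=np.c_[u,np.ones(len(u))]@T[:3,:3].T;o=T[:3,3]
    return o+d*((z-o[2])/d[:,2])[:,None]
def proj(c,P):
    T=np.linalg.inv(np.array(c["pose"]));r=cv2.Rodrigues(T[:3,:3])[0]
    return cv2.projectPoints(np.array(P,float),r,T[:3,3],c["mtx"],np.array(c["dist_coeffs"],float))[0].reshape(-1,2)
def snap(n,f):
    c=capture(n);cv2.imwrite(f"pics/{f}.png",c["image"]);np.save(f"pics/{f}.npy",c,allow_pickle=True);return c
E
python3 - <<'E'
from h import *
a=snap("top","top1")["image"];b=snap("side","side1")["image"]
o=bot.get_obs();print(o,bot.tip_extent)
E
```

```text
{'time': 0.1, 'joint_positions': array([-1.26100161e+00,  3.42684339e-01,  1.52493053e+00, -7.48079224e-06,
        1.27538100e+00, -1.46002029e-01]), 'dq': array([-0.00171493, -0.0026304 , -0.00310707, -0.00087623, -0.00036785,
       -0.00138932]), 'tau': array([ 1.96685636e-03, -4.32002735e+01, -2.44694835e+01,  7.18951668e-02,
        5.25789033e-02, -4.94292897e-05]), 'tool_pos': array([ 231.00967769, -471.07968839,  251.09503106]), 'tcp_rot': array([-1.71170035,  1.56939309,  1.88569124]), 'contact_force': array([ 0.31663474, -0.35160213, -0.01752722]), 'moment': array([-0.04362145, -0.0074323 ,  0.02318653]), 'grip_width': 91.89505002208833} 25.0
```

View pics/top1.png

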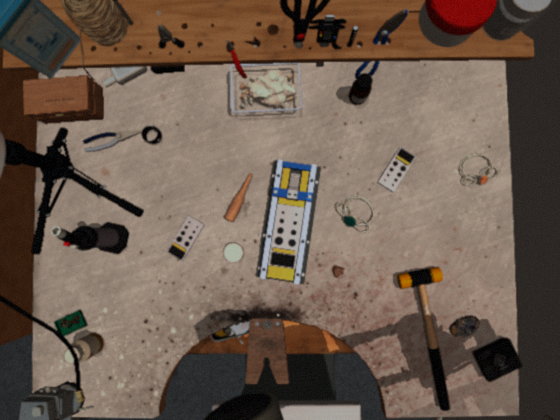

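View pics/side1.png

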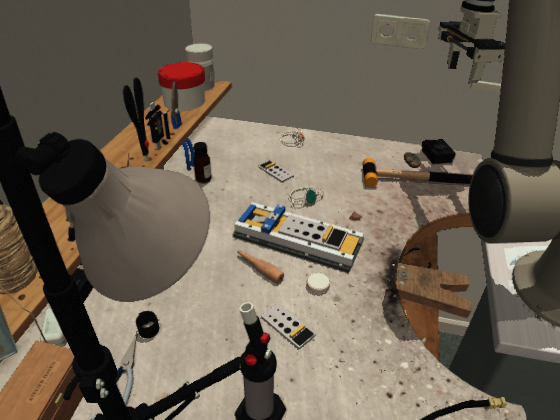

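The top view shows the holder at about (270–315, 162–280), with its nose direction up and slightly right. The bridge is near (292,195) and the finger pad near (283,260). Decoy plates lie at (396,170) and (186,238). I'll zoom in and measure.

Run:
```python
from h import *
c=np.load("pics/top1.npy",allow_pickle=True).item()
im=c["image"][150:290,235:375];cv2.imwrite("pics/crop1.png",cv2.resize(im,None,fx=4.2,fy=4.2,interpolation=cv2.INTER_CUBIC))
print(np.round(c["pose"],3)); print(px2plane(c,[[270,280],[298,162]],29))
g=c["image"].astype(int);b,gg,r=g[...,0],g[...,1],g[...,2]
roi=np.zeros(b.shape,bool);roi[150:290,250:330]=1
for n,m,z in(("blue",(b>r+40)&(b>90),40),("dark",(g.max(2)<45),34),("yel",(r>b+70)&(r>120),20)):
    k,l,s,ct=cv2.connectedComponentsWithStats((m&roi).astype(np.uint8))
    for i in range(1,k):
        if s[i,4]>6: print(n,s[i],ct[i].round(1),px2plane(c,[ct[i]],z)[0].round(1))
```

```text
[[-1.10000e-02 -9.98000e-01  6.00000e-02  5.15942e+02]
 [-1.00000e+00  1.30000e-02  2.10000e-02 -2.08620e+01]
 [-2.20000e-02 -6.00000e-02 -9.98000e-01  9.17787e+02]
 [ 0.00000e+00  0.00000e+00  0.00000e+00  1.00000e+00]]
[[418.40831903  28.21259548  29.        ]
 [666.21607406 -33.61610166  29.        ]]
blue [282 161  29  10 148] [296.3 165.4] [657.2 -29.8  40. ]
blue [272 187  16  10 111] [279.8 191.9] [601.9   5.3  40. ]
blue [297 191  16  11 116] [304.3 195.7] [593.3 -45.6  40. ]
dark [273 162   3  12  18] [274.2 167.8] [653.8  16.9  34. ]
dark [291 169  11   4  17] [296.4 169.8] [648.9 -29.8  34. ]
dark [271 178   3   9  17] [271.8 182.2] [623.2  22.1  34. ]
dark [264 188   8  45  71] [267.7 209.3] [566.2  31.3  34. ]
dark [278 228   4   5  12] [279.8 230. ] [522.6   6.3  34. ]
dark [292 231   3   3   8] [293.1 232.1] [517.8 -21.4  34. ]
dark [260 238   5  28  38] [261.8 249.5] [482.3  44.5  34. ]
dark [276 238   6   6  30] [278.4 240.4] [501.    9.6  34. ]
dark [290 240   5   6  20] [291.8 242.5] [496.2 -18.3  34. ]
dark [271 253  23  14 232] [282.2 259.4] [461.3   2.1  34. ]
dark [257 270   3   6   9] [258.2 272.4] [434.8  52.3  34. ]
yel [281 168   9  21 135] [284.8 177.6] [634.5  -5.1  20. ]
yel [300 171   9  20 133] [303.8 180.5] [627.7 -45.5  20. ]
yel [250 174   2   5   7] [250.3 175.6] [639.9  68.9  20. ]
yel [278 198  27   9 144] [291.  202.1] [581.9 -17.6  20. ]
yel [273 248  22   6  76] [283.4 250.5] [ 4.792e+02 -2.000e-01  2.000e+01]
yel [267 266  27  15 303] [280.3 272.6] [432.7   6.8  20. ]
```

View pics/crop1.png

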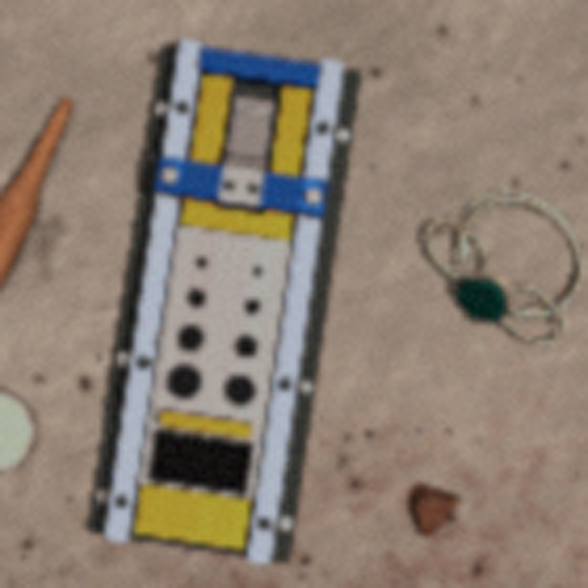

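```bash
cat >> h.py <<'E'
from scipy.spatial.transform import Rotation as Ro
YAW=-0.162
def plan(P,yaw=YAW):
    "tool-axes shift to P (cm) and remaining turn to x-down, y along +-holder y"
    o=bot.get_obs();R=Ro.from_euler('xyz',o["tcp_rot"])
    print("t",round(o["time"],2),"tcp",o["tool_pos"].round(1),"F",o["contact_force"].round(1),"w",round(o["grip_width"],1),"q6",o["joint_positions"][5].round(2))
    print("tool axes\n",R.as_matrix().round(3))
    for s in(1,-1):
        y=s*np.array([-np.sin(yaw),np.cos(yaw),0]);x=np.array([0,0,-1.])
        T=Ro.from_matrix(np.c_[x,y,np.cross(x,y)])
        print("s",s,"turn deg",np.degrees((R.inv()*T).as_rotvec()).round(2))
    print("shift now cm",(R.inv().apply(np.array(P)-o["tool_pos"])/10).round(2))
E
python3 - <<'E'
from h import *
plan([461,2,110])
E
```

```text
t 0.1 tcp [ 231.  -471.1  251.1] F [ 0.3 -0.4 -0. ] w 91.9 q6 -0.15
tool axes
 [[-0.     0.44  -0.898]
 [ 0.001 -0.898 -0.44 ]
 [-1.    -0.001 -0.   ]]
s 1 turn deg [-1.446e+02 -1.000e-01  2.000e-02]
s -1 turn deg [3.54e+01 1.00e-02 8.00e-02]
shift now cm [ 14.16 -32.33 -41.47]
```

```bash
python3 -m crank '[{"linear":[0,-2.5,-3],"delta_rot":[7,0,0],"fingers":0},{"linear":[0,-2.5,-3],"delta_rot":[7,0,0],"fingers":0},{"linear":[0,-2.5,-3],"delta_rot":[7,0,0],"fingers":0},{"linear":[0,-2.5,-3],"delta_rot":[7,0,0],"fingers":0},{"linear":[0,-2.5,-3],"delta_rot":[7.4,0,0],"fingers":0}]'
python3 - <<'E'
from h import *
plan([461,2,110])
E
```

```text
time: 0.6
tool_pos: [350.2, -318.4, 251.6]
tcp_rot: [-0.63, 1.57, 2.344]
contact_force: [-0.1, 0.2, -0.5]
grip_width: 56.3
t 0.6 tcp [ 350.2 -318.4  251.6] F [-0.1  0.2 -0.5] w 56.3 q6 0.84
tool axes
 [[-0.    -0.167 -0.986]
 [ 0.    -0.986  0.167]
 [-1.    -0.     0.   ]]
s 1 turn deg [ 1.7967e+02  3.0000e-02 -4.0000e-02]
s -1 turn deg [-0.33  0.03  0.02]
shift now cm [ 14.17 -33.43  -5.59]
```

```bash
python3 -m crank '[{"linear":[0,-4,-1],"delta_rot":[0,0,0],"fingers":0},{"linear":[0,-4,-1],"delta_rot":[0,0,0],"fingers":0},{"linear":[0,-4,-1],"delta_rot":[0,0,0],"fingers":0},{"linear":[1,-4,-1],"delta_rot":[0,0,0],"fingers":0},{"linear":[1,-4,-1],"delta_rot":[0,0,0],"fingers":0}]' && python3 -m crank '[{"linear":[2,-4,-0.6],"delta_rot":[0,0,0],"fingers":0},{"linear":[2,-4,0],"delta_rot":[0,0,0],"fingers":0},{"linear":[2,-4,0],"delta_rot":[0,0,0],"fingers":0},{"linear":[2,-1.4,0],"delta_rot":[0,0,0],"fingers":0},{"linear":[0,0,0],"delta_rot":[0,0,0],"fingers":0}]'
python3 - <<'E'
from h import *
plan([461,2,110])
c=snap("wrist","w1")
print(proj(c,[[461,2,34]]))
E
```

```text
time: 1.1
tool_pos: [431.8, -129.1, 231.5]
tcp_rot: [2.776, 1.57, -0.528]
contact_force: [-0.1, -0.3, -0.8]
grip_width: 16.0
time: 1.6
tool_pos: [457.2, 2.7, 149.4]
tcp_rot: [-0.028, 1.565, 2.955]
contact_force: [-0.5, -1.3, 0.1]
grip_width: 0.6
t 1.6 tcp [457.2   2.7 149.4] F [-0.5 -1.3  0.1] w 0.6 q6 1.57
tool axes
 [[-0.006 -0.158 -0.987]
 [ 0.001 -0.987  0.158]
 [-1.    -0.     0.006]]
s 1 turn deg [-1.7981e+02 -1.0000e-02  5.1000e-01]
s -1 turn deg [0.19 0.33 0.01]
shift now cm [ 3.93  0.01 -0.41]
[[278.70387496 210.4233807 ]]
```

View pics/w1.png

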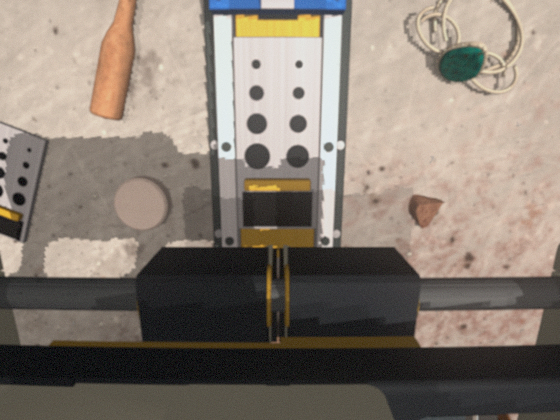

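The wrist view shows the pad centred at (278,209), with the prediction at (279,210). The plate nose is near (278,37) and the bridge front edge near (278,10). I'll turn these into positions.

Run:
```python
from h import *
c=np.load("pics/w1.npy",allow_pickle=True).item()
g=c["image"].astype(int);m=np.zeros((420,560),np.uint8);m[180:232,236:322]=(g.max(2)[180:232,236:322]<40)
k,l,s,ct=cv2.connectedComponentsWithStats(m);i=1+s[1:,4].argmax();print(s[i],ct[i])
P=px2plane(c,[ct[i],[278,37],[278,191],[278,226]],34);print("pad,nose,padfront,padback",P.round(1))
B=px2plane(c,[[278,11]],45);print("bridge",B.round(1))
u=np.array([np.cos(YAW),np.sin(YAW)])
print("gap nose-bridge",(B[0]-P[1])[:2]@u,"pad-nose",(P[1]-P[0])[:2]@u)
```

```text
[275 208  28  18 186] [286.3655914  219.19354839]
pad,nose,padfront,padback [[ 4.536e+02 -2.400e+00  3.400e+01]
 [ 5.747e+02 -1.570e+01  3.400e+01]
 [ 4.751e+02  2.000e-01  3.400e+01]
 [ 4.495e+02  4.400e+00  3.400e+01]]
bridge [[587.  -17.7  45. ]]
gap nose-bridge 12.464107384447487 pad-nose 121.62082096259952
```

```bash
python3 -m crank '[{"linear":[2.5,0,-0.2],"delta_rot":[0,0,0],"fingers":0},{"linear":[2.5,0,-0.2],"delta_rot":[0,0,0],"fingers":0},{"linear":[2,0,0],"delta_rot":[0,0,0],"fingers":0},{"linear":[0.5,0,0],"delta_rot":[0,0,0],"fingers":0},{"linear":[0,0,0],"delta_rot":[0,0,0],"fingers":0}]'
python3 - <<'E'
from h import *
plan([461.5,2,59])
E
```

```text
time: 2.15
tool_pos: [463.0, -1.0, 77.0]
tcp_rot: [0.891, 1.571, -2.414]
contact_force: [-0.2, -0.6, 0.7]
grip_width: 0.8
t 2.15 tcp [463.  -1.  77.] F [-0.2 -0.6  0.7] w 0.8 q6 1.57
tool axes
 [[-0.    -0.163 -0.987]
 [-0.    -0.987  0.163]
 [-1.     0.     0.   ]]
s 1 turn deg [ 1.7992e+02 -2.0000e-02 -1.0000e-02]
s -1 turn deg [-0.08  0.01 -0.01]
shift now cm [ 1.8  -0.27  0.2 ]
```

```bash
python3 -m crank '[{"linear":[0.8,-0.27,0.2],"delta_rot":[0,0,0],"fingers":0},{"linear":[0.6,0,0],"delta_rot":[0,0,0],"fingers":0},{"linear":[0.2,0,0],"delta_rot":[0,0,0],"fingers":0},{"linear":[0.2,0,0],"delta_rot":[0,0,0],"fingers":0},{"linear":[0.1,0,0],"delta_rot":[0,0,0],"fingers":0}]'
```

```text
time: 2.65
tool_pos: [461.4, 3.0, 58.0]
tcp_rot: [2.809, 1.571, -0.494]
contact_force: [-1.6, 0.4, 5.3]
grip_width: 0.6
```

Contact is at a TCP height of about 58 mm, with 5 N. Next I press 8.5 mm.

```bash
python3 -m crank '[{"linear":[0.2,0,0],"delta_rot":[0,0,0],"fingers":0},{"linear":[0.2,0,0],"delta_rot":[0,0,0],"fingers":0},{"linear":[0.2,0,0],"delta_rot":[0,0,0],"fingers":0},{"linear":[0.2,0,0],"delta_rot":[0,0,0],"fingers":0},{"linear":[0,0,0],"delta_rot":[0,0,0],"fingers":0}]'
```

```text
time: 3.15
tool_pos: [461.4, 2.9, 50.5]
tcp_rot: [2.924, 1.57, -0.38]
contact_force: [-2.3, 0.4, 12.2]
grip_width: 0.2
```

```bash
python3 -m crank '[{"linear":[0,0,0],"delta_rot":[0,0,0],"fingers":0},{"linear":[0.05,0,-0.2],"delta_rot":[0,0,0],"fingers":0},{"linear":[0,0,-0.4],"delta_rot":[0,0,0],"fingers":0},{"linear":[0,0,-0.4],"delta_rot":[0,0,0],"fingers":0},{"linear":[0,0,-0.4],"delta_rot":[0,0,0],"fingers":0}]'
```

```text
time: 3.65
tool_pos: [473.4, 1.1, 49.7]
tcp_rot: [0.026, 1.567, 3.006]
contact_force: [-8.0, 1.7, 12.3]
grip_width: 0.5
```

Run:
```python
from h import *
c=snap("wrist","w2")
plan([461.5,2,50])
```

```text
t 3.7 tcp [474.2   0.9  49.8] F [-6.1  2.  13.2] w 0.4 q6 1.57
tool axes
 [[-0.003 -0.161 -0.987]
 [ 0.    -0.987  0.161]
 [-1.     0.     0.003]]
s 1 turn deg [-1.7999e+02  1.0000e-02  2.4000e-01]
s -1 turn deg [ 0.01  0.15 -0.  ]
shift now cm [-0.01  0.1   1.27]
```

View pics/w2.png

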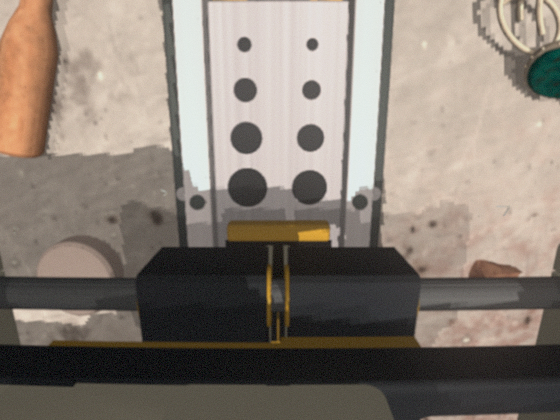

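The plate is straight in the channel, its nose is near row 2, and the fingers are close behind the lug (rows 222–240). I'll keep sliding.

```bash
python3 -m crank '[{"linear":[0,0,-0.4],"delta_rot":[0,0,0],"fingers":0},{"linear":[0,0,-0.4],"delta_rot":[0,0,0],"fingers":0},{"linear":[0,0,-0.4],"delta_rot":[0,0,0],"fingers":0},{"linear":[0,0,-0.4],"delta_rot":[0,0,0],"fingers":0},{"linear":[0,0,-0.4],"delta_rot":[0,0,0],"fingers":0}]'
```

```text
time: 4.2
tool_pos: [493.2, -2.1, 49.8]
tcp_rot: [0.025, 1.567, 3.005]
contact_force: [-7.4, 1.9, 12.8]
grip_width: 0.5
```

```bash
python3 -m crank '[{"linear":[0,0,-0.4],"delta_rot":[0,0,0],"fingers":0},{"linear":[0,0,-0.4],"delta_rot":[0,0,0],"fingers":0},{"linear":[0,0,-0.4],"delta_rot":[0,0,0],"fingers":0},{"linear":[0,0,-0.4],"delta_rot":[0,0,0],"fingers":0},{"linear":[0,0,-0.4],"delta_rot":[0,0,0],"fingers":0}]'
python3 - <<'E'
from h import *
c=snap("top","t2");cv2.imwrite("pics/t2c.png",cv2.resize(c["image"][150:290,235:375],None,fx=4,fy=4,interpolation=cv2.INTER_CUBIC))
E
```

```text
time: 4.7
tool_pos: [513.0, -5.4, 49.8]
tcp_rot: [0.037, 1.567, 3.017]
contact_force: [-8.0, 1.5, 11.1]
grip_width: 0.1
```

View pics/t2c.png

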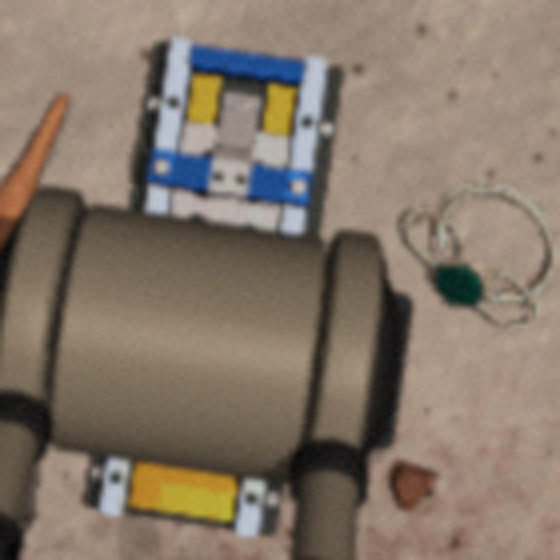

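The plate is under the bridge with its nose past the bridge, at about row 130 of the crop. The stop is at row 82, so roughly 25–30 mm remains.

```bash
python3 -m crank '[{"linear":[0,0,-0.4],"delta_rot":[0,0,0],"fingers":0},{"linear":[0,0,-0.4],"delta_rot":[0,0,0],"fingers":0},{"linear":[0,0,-0.4],"delta_rot":[0,0,0],"fingers":0},{"linear":[0,0,-0.4],"delta_rot":[0,0,0],"fingers":0},{"linear":[0,0,-0.3],"delta_rot":[0,0,0],"fingers":0}]'
```

```text
time: 5.25
tool_pos: [530.0, -8.1, 49.2]
tcp_rot: [0.012, 1.563, 2.992]
contact_force: [-15.7, 2.5, 16.8]
grip_width: 0.6
```

```bash
python3 -m crank '[{"linear":[0,0,-0.1],"delta_rot":[0,0,0],"fingers":0},{"linear":[0,0,-0.1],"delta_rot":[0,0,0],"fingers":0},{"linear":[0,0,-0.1],"delta_rot":[0,0,0],"fingers":0},{"linear":[0,0,-0.1],"delta_rot":[0,0,0],"fingers":0},{"linear":[0,0,-0.1],"delta_rot":[0,0,0],"fingers":0}]'
```

```text
time: 5.75
tool_pos: [535.7, -9.1, 49.4]
tcp_rot: [0.019, 1.565, 2.999]
contact_force: [-9.9, 2.4, 10.1]
grip_width: 0.3
```

```bash
python3 -m crank '[{"linear":[0,0,-0.1],"delta_rot":[0,0,0],"fingers":0},{"linear":[0,0,-0.1],"delta_rot":[0,0,0],"fingers":0},{"linear":[0,0,-0.1],"delta_rot":[0,0,0],"fingers":0},{"linear":[0,0,-0.1],"delta_rot":[0,0,0],"fingers":0},{"linear":[0,0,0],"delta_rot":[0,0,0],"fingers":0}]'
python3 - <<'E'
from h import *
c=snap("top","t3");cv2.imwrite("pics/t3c.png",cv2.resize(c["image"][150:220,255:335],None,fx=7,fy=7,interpolation=cv2.INTER_CUBIC))
E
```

```text
time: 6.25
tool_pos: [539.8, -9.7, 49.4]
tcp_rot: [0.01, 1.565, 2.99]
contact_force: [-9.2, 0.6, 10.4]
grip_width: 0.7
```

View pics/t3c.png

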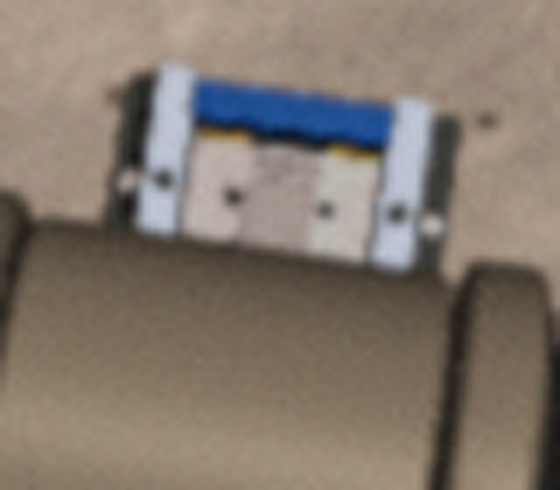

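A thin yellow gap remains between nose and stop (rows 132–140 of the crop), perhaps 2–4 mm. I'll go on gently until the force rises.

```bash
python3 -m crank '[{"linear":[0,0,-0.1],"delta_rot":[0,0,0],"fingers":0},{"linear":[0,0,-0.1],"delta_rot":[0,0,0],"fingers":0},{"linear":[0,0,-0.1],"delta_rot":[0,0,0],"fingers":0},{"linear":[0,0,0],"delta_rot":[0,0,0],"fingers":0},{"linear":[0,0,0],"delta_rot":[0,0,0],"fingers":0}]'
```

```text
time: 6.8
tool_pos: [542.8, -10.2, 49.4]
tcp_rot: [0.015, 1.565, 2.995]
contact_force: [-9.7, 1.3, 9.9]
grip_width: 0.5
```

```bash
python3 -m crank '[{"linear":[0,0,-0.1],"delta_rot":[0,0,0],"fingers":0},{"linear":[0,0,-0.1],"delta_rot":[0,0,0],"fingers":0},{"linear":[0,0,-0.1],"delta_rot":[0,0,0],"fingers":0},{"linear":[0,0,0],"delta_rot":[0,0,0],"fingers":0},{"linear":[0,0,0],"delta_rot":[0,0,0],"fingers":0}]'
```

```text
time: 7.3
tool_pos: [544.4, -10.4, 49.2]
tcp_rot: [0.017, 1.562, 2.997]
contact_force: [-13.0, 2.2, 13.4]
grip_width: 0.6
```

```bash
python3 -m crank '[{"linear":[0,0,-0.1],"delta_rot":[0,0,0],"fingers":0},{"linear":[0,0,-0.1],"delta_rot":[0,0,0],"fingers":0},{"linear":[0,0,0],"delta_rot":[0,0,0],"fingers":0},{"linear":[0,0,0],"delta_rot":[0,0,0],"fingers":0},{"linear":[0,0,0],"delta_rot":[0,0,0],"fingers":0}]'
```

```text
time: 7.8
tool_pos: [544.5, -10.5, 49.2]
tcp_rot: [0.024, 1.558, 3.004]
contact_force: [-19.0, 2.3, 18.7]
grip_width: 0.2
```

The advance has stalled and the force has doubled, so the nose is on the stop. I'll ease off and lift straight up.

```bash
python3 -m crank '[{"linear":[0,0,0.2],"delta_rot":[0,0,0],"fingers":0},{"linear":[-0.3,0,0],"delta_rot":[0,0,0],"fingers":0},{"linear":[-0.4,0,0],"delta_rot":[0,0,0],"fingers":0},{"linear":[-0.6,0,0],"delta_rot":[0,0,0],"fingers":0},{"linear":[-1.5,0,0],"delta_rot":[0,0,0],"fingers":0}]' && python3 -m crank '[{"linear":[-3,0,0],"delta_rot":[0,0,0],"fingers":0},{"linear":[-4,0,0],"delta_rot":[0,0,0],"fingers":0},{"linear":[-4,0,0],"delta_rot":[0,0,0],"fingers":0},{"linear":[-2,0,3],"delta_rot":[0,0,0],"fingers":0},{"linear":[0,0,4],"delta_rot":[0,0,0],"fingers":0}]' && python3 -m crank '[{"linear":[0,4,0],"delta_rot":[0,0,0],"fingers":0},{"linear":[0,4,0],"delta_rot":[0,0,0],"fingers":0},{"linear":[0,4,0],"delta_rot":[0,0,0],"fingers":0},{"linear":[0,4,0],"delta_rot":[0,0,0],"fingers":0},{"linear":[0,0,0],"delta_rot":[0,0,0],"fingers":0}]' && python3 -m crank '[{"linear":[0,4,0],"delta_rot":[0,0,0],"fingers":0},{"linear":[0,4,0],"delta_rot":[0,0,0],"fingers":0},{"linear":[0,4,0],"delta_rot":[0,0,0],"fingers":0},{"linear":[0,0,0],"delta_rot":[0,0,0],"fingers":0},{"linear":[0,0,0],"delta_rot":[0,0,0],"fingers":0}]'
python3 - <<'E'
from h import *
c=snap("top","t4");a=cv2.resize(c["image"][150:290,235:375],None,fx=4,fy=4,interpolation=cv2.INTER_CUBIC)
cv2.imwrite("pics/t4c.png",a)
E
```

```text
time: 8.3
tool_pos: [546.4, -10.9, 75.8]
tcp_rot: [0.023, 1.566, 3.002]
contact_force: [0.6, -0.0, 0.0]
grip_width: 0.3
time: 8.8
tool_pos: [481.0, -0.4, 210.2]
tcp_rot: [3.132, 1.563, -0.172]
contact_force: [-0.1, 1.1, 0.5]
grip_width: 0.4
time: 9.3
tool_pos: [452.8, -161.8, 207.3]
tcp_rot: [2.083, 1.569, -1.225]
contact_force: [0.5, 1.0, 0.5]
grip_width: 0.8
time: 9.8
tool_pos: [433.8, -276.1, 206.9]
tcp_rot: [-1.025, 1.57, 1.953]
contact_force: [-0.7, 1.0, 0.0]
grip_width: 0.8
```

View pics/t4c.png

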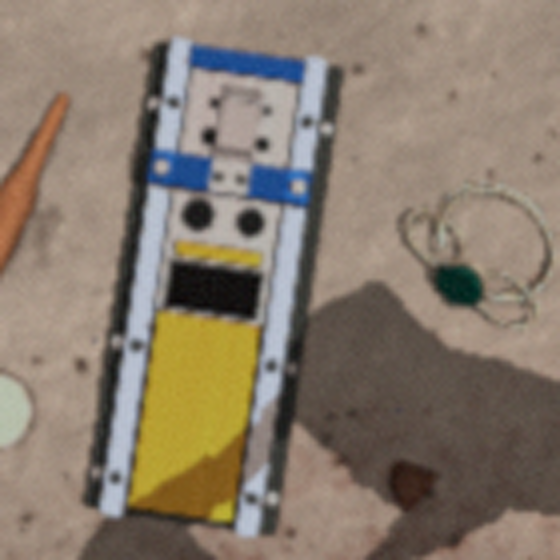

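The plate now meets the stop with no yellow gap, it stays under the bridge and leaf, and the bystanders look unmoved. One numeric check of the plate's position, then I hand in.

Run:
```python
from h import *
c=np.load("pics/t4.npy",allow_pickle=True).item()
p=px2plane(c,[[288.2,222.4]],28.5)[0]; s=px2plane(c,[[296.3,165.4]],32)[0]
u=np.array([np.cos(YAW),np.sin(YAW)])
print("pad",p.round(1),"nose->stop centre (expect ~6)",((s-p)[:2]@u-115).round(1), bot.get_obs()["dq"].round(3))
workorder.close_job()
```

```text
pad [538.4 -11.3  28.5] nose->stop centre (expect ~6) 6.5 [ 0.019 -0.009  0.007 -0.001 -0.001 -0.005]
the job is handed in; nothing more can be done
```

The die plate is home under the bridge and leaf spring, and I handed the job in after about 10 s of robot time.

- **Pressing:** With the fingers shut, I pressed on the pad behind the lug until the bed was about 8 mm down. That is an estimate from the tool height and the 12 N contact force; the bed's travel can't be read directly.
- **Sliding:** Still pressing with about 10–17 N, I slid the plate forward until it stalled. The pushing force roughly doubled to 19 N with no further movement, so the nose was on the stop. I then eased off, lifted straight up and moved the arm to the side.
- **Last checks:**
  - The final top view showed no gap at the stop, and the leaf spring lay over the plate.
  - The calculated nose-to-stop gap was about 0.5 mm, against a camera accuracy of about 2 mm.
  - The wrist force was near zero after release.
  - The bystanders looked unmoved by eye; I did not measure them.
- **Not checked:** I had no direct reading of the leaf spring angle or the bed's travel, so those two conditions are judged only from the picture and the contact forces. No check failed or disagreed.

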